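# Start the extraction cabinet and raise its sash to the working mark

### The arm

A 7-joint arm with a two-finger parallel gripper is mounted at the origin on a cart in front of the work surface, level with it; the furniture and walls round the work are solid. World frame = base frame: x ahead of the robot, y to its left, z up, the work surface at z = 0. Lengths are in m, angles in degrees, forces in N, time in s.
With the tool pointing down it reaches from about 0.425 to 0.8 m from the base axis. Payload 8.3 kg.
Tool frame: the origin (TCP) lies at the centre of the arm's flange, where the gripper is bolted on; the fingertips stand 173 mm ahead of it and the grasp point (between the pads) lies 155 mm ahead of it; z points along the fingers, y is the line along which they close (so a half turn about z gives the same grasp; the last joint's range is limited). The gripper opens to 85 mm and grips with 20 to 120 N. Pads are 22 mm wide; open, the fingers measure 114 mm over their backs; the gripper's body (76 mm by 85 mm) begins 54 mm behind the grasp point. The pads swing forward as they close: fully open they stand 13 mm farther back than shut.
Start: joints at [60.911, 21.967, 0.94, 78.501, -0.361, 79.538, -2.664], TCP at [0.269, -0.564, 0.405] pointing down, gripper open.
Joint ranges: [-169.22, 169.22], [-14.56, 117.87], [-87.37, 89.26], [10.42, 133.3], [-82.24, 262.24], [0.94, 117.77], [-172.7, 172.7]. Speed limits (degrees/s): [136.94, 136.94, 172.46, 172.46, 180, 180, 180].

### API

Orientations are given as a 3x3 rotation matrix whose columns are the frame's x, y, z axes.
In Python, from workcell import arm gives the robot as it stands. Calls block until the motion is done:
- arm.move_ptp(position, orientation): joint-space move of the TCP to a pose.
- arm.line_to(position, attitude=None, v=0.15, max_force=None): straight line of the TCP; attitude=None keeps the orientation; v is the mean speed in m/s. With max_force (N) it stops when the force on the tool has changed by that much, and returns True; else False.
- arm.move_joints(angles): joint-space move.
- arm.gripper_to(opening, effort=None): finger opening in m; effort is the grip in N (None keeps the last); returns when the fingers have stopped.
- arm.pause(seconds).
- arm.inverse_kinematics(position, orientation): joint angles nearest the present ones, or None.
- arm.get_state(): the state.
- arm.read_camera(name): name is "side" or "top"; returns the picture (480x640x3 uint8, blue, green, red); there is no depth.
- arm.camera_model(name): a dict with "camera_matrix" (3x3 intrinsics, pixels), "k1" (the pictures are not rectified: a ray, as slopes to the right and down, at radius r is drawn at 1 + k1 r^2 times it, then the intrinsics apply), "view" (4x4, takes a point from world to camera coordinates). Camera axes: x right, y up, looking along -z (the intrinsics and any distortion apply to the point x, -y, -z); pixel columns grow to the right and rows downward; lengths in m; the calibration is good to about 2 mm. A picture is of the moment at which its call begins. camera_model takes no time and is no camera call.
A pose or a line that the arm cannot do raises arm.Unreachable and nothing moves.
- arm.hand_in(): hands the job in; it is judged then, once.
The state is a dict: "t": time; "q": joint angles; "joint_velocities": joint speeds; "joint_efforts": joint torques, N m; "position": TCP position; "eef_rot": TCP orientation; "ft_force": force on the tool from outside, world axes, zero at the start; "moment": the same for the moment, N m; "finger_gap": finger opening in m; "grasp_force": force on a finger pad.
Only numpy, scipy, OpenCV 4.12 (cv2) and the standard library are available. Lean on these libraries where they do the work, as an engineer would, in place of code of your own. Each camera call takes 0.05 s, during which the arm holds its last target. There are 200 camera calls.

### The job

Get the extraction cabinet ready for work: first switch the fan on by pressing the far end of the red rocker right down, so that no vapour escapes, and only then push the counterweighted sash gently up from beneath its lip until its red pointer is level with the green marker. Just press and push with the fingertips: do not pinch the lip or touch the clear window, leave the green marker where it is set, leave everything else in its place, and finish clear of the cabinet.

Things in the scene. Friction and masses are not known exactly. Their poses are not given: they have to be found in the camera images.
- hood: White extraction cabinet, fixed to the desk; its yaw varies. Origin: underside, below the clear chamber; x from its front to its back, y to its left, z up. Plinth x -0.12 to 0.085, y -0.16 to 0.275, top at z 0.060; chamber y -0.16 to 0.16, 0.49 high, its front leaning back by 15 degrees. The plinth's left-hand wing (y 0.16 to 0.275), open above, carries the switch.
- fan_switch (a joint): Red rocker, 42 mm long (cabinet's x), 26 wide, black bezel 56x38x4 mm; pivot along y at (-0.075, 0.225, 0.067) in the cabinet's frame. 0 = off: its far end (away from the robot, white bar) stands up, top 17 mm above the plinth. 0.4 rad = on: far end down, top 10 mm above it. It takes about 4 N at the far end and stays where it is left: press it right down.
- switch_on_end (a point): Point on top of the rocker's far end, in the middle of its white bar, 15 mm beyond the pivot; it moves with the rocker.
- sash (a joint): Travel in m of the sash (aluminium frame 240 mm wide, 190 high, with a clear window) up the slope; 0 = shut (its start), stop at 0.17. Way up in the cabinet's frame: (sin 15 deg, 0, cos 15 deg). Its 0.48 kg are balanced by a brass weight in the tube on the left post: about 2 to 3 N moves it, and it stays where it is left.
- lip_edge (a point): Middle of the dark rounded outer edge (radius 5 mm) of the finger lip, 216 mm long, 6 thick, along the sash's foot; 0.09 above the desk when shut. The lip juts 35 mm out towards the robot, rising outwards by 30 degrees. Nothing is below it but the desk and, 30 mm behind its edge, the plinth's front. A tool tilted 30 to 45 degrees (fingers forward and down) reaches under it.
- pointer (a point): Tip of the red pointer on the sash's right edge; moves with the sash. Axes as the sash: z up along the slope.
- marker (a joint): Height setting of the green marker clip on the right-hand post of the cabinet, in m along the slope; pointer and marker are level when joint sash equals this value. 0.08 to 0.14 at the start; it is stiff and stays where it is.
- mark (a point): Tip of the green marker clip, which the red pointer must come level with. Axes as the sash: z up along the slope.
- jar_tall: Tall clear jar of plum glitter, 39 mm across, 43 high. Origin: centre of its underside. Bystander.
- jar_green: Low clear jar of green glitter, 38 mm across, 18 high. Origin: centre of its underside. Bystander.
- jar_copper: Low clear jar of copper glitter, 39 mm across, 19 high. Origin: centre of its underside. Bystander.
- buffer_pink: Pink buffing block, 34x98x23 mm, lies on the desk in front. Origin: centre of its underside. Bystander.
- tweezers: Gold tweezers, 12x110x9 mm, lie on the desk at the front right. Origin: centre of its underside. Bystander.
- pot_2: Cream lidded pot, 87 mm across, 48 high, inside the cabinet. Origin: centre of its underside. Bystander.
- swatch_2: Row of six lacquered sample tips, 43x117x6 mm, lies inside the cabinet. Origin: centre of its underside. Bystander.

How it is judged (in metres and radians):
On the way, in this order (a step that is already met when the one before it is completed fails the run):
1. the fan is switched on while the sash is still shut (value of joint fan_switch above 0.3 rad and value of joint sash below 0.02 m), for 0.2 s.
2. the red pointer is level with the green marker (z of pointer in the frame of mark between -0.007 and 0.007 m), for 0.2 s.
At the end, for the whole second after the job is handed in: The fan switch is on (its far end down, above 0.3 rad) and the sash rests with its red pointer within 7 mm of the green marker's tip along the slope (all of step 2 and value of joint fan_switch above 0.3 rad and velocity of joint sash between -0.005 and 0.005 m/s); the robot touches nothing.
It fails at once if the sash is raised by more than 20 mm while the fan is off (value of joint sash above 0.02 m and value of joint fan_switch below 0.2 rad).
It fails at once if the lip is pinched or forced (more than 18 N) (contact force between the fingers and sash_c5 above 18 N or contact force between the fingers and sash_c6 above 18 N).
It fails at once if the clear window is touched (more than 1 N) (contact force between any of the fingers, the arm and sash_c4 above 1 N).
It fails at once if the green marker is shifted by more than 4 mm (distance of mark from where it was at the start of the episode above 0.004 m).
It fails at once if a bystander is moved or lifted by more than 15 mm (distance of any of jar_tall, jar_green, jar_copper, buffer_pink, tweezers, pot_2, swatch_2 from where it was at the start of the episode above 0.015 m).
It also fails if it takes over 45 s, if anything falls off the work surface, if the arm or the gripper's body presses on something with over 40 N, if the wrist force passes 120 N, or if a joint passes its speed limit or range.

## Working session

There is one attempt and no reset: what is moved stays moved. The work goes in short steps, each a Python script; the robot and the scene stay as the last script left them, time stands still between calls to the robot, and variables do not carry over. Pictures are saved under pics/ and viewed, at most 12 in all, crops included, and the job is handed in when it is done.

```bash
mkdir -p pics; cat > h.py <<'E'
import numpy as np, cv2
from workcell import arm
def proj(n,P):
    m=arm.camera_model(n);V=np.array(m["view"]);K=np.array(m["camera_matrix"])
    c=np.c_[np.atleast_2d(P),np.ones(len(np.atleast_2d(P)))]@V.T
    s=np.c_[c[:,0],-c[:,1]]/-c[:,2:3]
    s=s*(1+m["k1"]*(s**2).sum(1,keepdims=True))
    return s@K[:2,:2].T+K[:2,2]
def ray(n,uv):
    m=arm.camera_model(n);V=np.array(m["view"]);K=np.array(m["camera_matrix"])
    d=np.linalg.solve(K[:2,:2],np.array(uv,float)-K[:2,2]);s=d.copy()
    for _ in range(20): s=d/(1+m["k1"]*(s@s))
    r=V[:3,:3].T@np.array([s[0],-s[1],-1]);return -V[:3,:3].T@V[:3,3],r/np.linalg.norm(r)
def onz(n,uv,z):
    o,r=ray(n,uv);return o+r*(z-o[2])/r[2]
def tri(uv1,uv2,n1="side",n2="top"):
    o,r=ray(n1,uv1);p,s=ray(n2,uv2)
    a=np.linalg.lstsq(np.c_[r,-s],p-o,rcond=None)[0]
    A=o+a[0]*r;B=p+a[1]*s;return (A+B)/2,np.linalg.norm(A-B)
E
python3 - <<'E'
from h import *
for n in("side","top"):
    cv2.imwrite(f"pics/{n}0.png",arm.read_camera(n));m=arm.camera_model(n);print(n,ray(n,(320,240)),m["camera_matrix"],m["k1"])
E
```

```text
side (array([0.17216236, 0.52374108, 0.69042205]), array([ 0.41211532, -0.70410727, -0.57826803])) [[519.28992285   0.         319.30613979]
 [  0.         519.28992285 246.3694949 ]
 [  0.           0.           1.        ]] -0.025939945146924458
top (array([ 0.4809835 , -0.1541338 ,  1.24756961]), array([ 0.06075104, -0.01115401, -0.99809063])) [[531.69577381   0.         323.05827997]
 [  0.         531.69577381 237.7398956 ]
 [  0.           0.           1.        ]] -0.03364909834321979
```

View pics/side0.png

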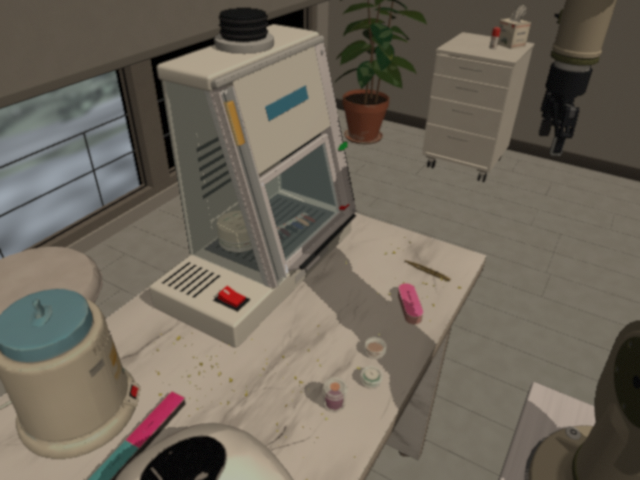

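View pics/top0.png

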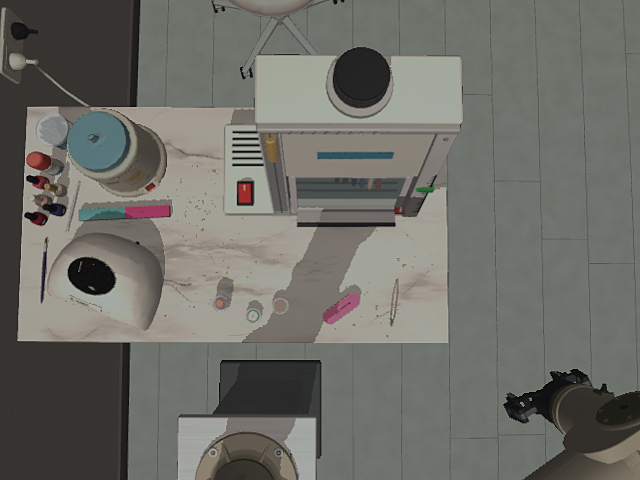

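The side view shows the rocker at (232,298), lip edge from about (300,272) to (354,216), pointer (344,207) and marker (343,146). The top view shows the rocker at (245,193), lip edge from (298,225) to (395,225), pointer (402,211) and marker (425,189).

```bash
python3 - <<'E'
from h import *
I={n:arm.read_camera(n) for n in("side","top")}
def blob(n,box,hr,smin=120,vmin=60):
    x0,y0,x1,y1=box;h=cv2.cvtColor(I[n],cv2.COLOR_BGR2HSV)[y0:y1,x0:x1].astype(int)
    H=h[...,0];m=((H>=hr[0])&(H<=hr[1]) if hr[0]<hr[1] else (H>=hr[0])|(H<=hr[1]))&(h[...,1]>smin)&(h[...,2]>vmin)
    v,u=np.nonzero(m);return np.c_[u+x0,v+y0]
R=(172,8);G=(45,80)
for k,hr,bs,bt in(("rocker",R,(205,275,260,320),(230,170,262,212)),("pointer",R,(333,195,356,215),(394,200,420,220)),("marker",G,(330,135,356,160),(410,178,440,200))):
    a=blob("side",bs,hr);b=blob("top",bt,hr)
    print(k,len(a),len(b),a.mean(0),b.mean(0),tri(a.mean(0),b.mean(0)),a.min(0),a.max(0),b.min(0),b.max(0))
g=I["top"].mean(2)
print("lip ends z.09",onz("top",(298,225.5),.09),onz("top",(395,225.5),.09))
print("plinth wing corner z.06",onz("top",(224.5,214),.06),onz("top",(224.5,124.5),.06))
for n,b in(("side",(200,130,360,330)),("top",(215,110,445,235))):
    x0,y0,x1,y1=b;s=3.3;cv2.imwrite(f"pics/c_{n}.png",cv2.resize(I[n][y0:y1,x0:x1],None,fx=3 if n=="side" else 3.4,fy=3 if n=="side" else 3.4,interpolation=cv2.INTER_CUBIC))
E
```

```text
rocker 343 243 [230.79300292 296.62682216] [244.00411523 192.81893004] (array([0.65809104, 0.00301649, 0.06951157]), np.float64(0.0017609917472864774)) [217 286] [245 306] [238 183] [250 202]
pointer 29 39 [343.27586207 207.06896552] [398.         210.84615385] (array([ 0.61716391, -0.33688812,  0.09394723]), np.float64(0.0029109805819253804)) [340 205] [348 209] [395 207] [404 213]
marker 40 70 [342.875 145.85 ] [424.85714286 189.25714286] (array([ 0.64439582, -0.37066838,  0.21888961]), np.float64(0.0006323501567038306)) [339 142] [346 149] [416 185] [432 191]
lip ends z.09 [ 0.58295908 -0.11891084  0.09      ] [ 0.58397834 -0.33134476  0.09      ]
plinth wing corner z.06 [0.6107157  0.04681131 0.06      ] [0.81487592 0.0502505  0.06      ]
```

View pics/c_side.png

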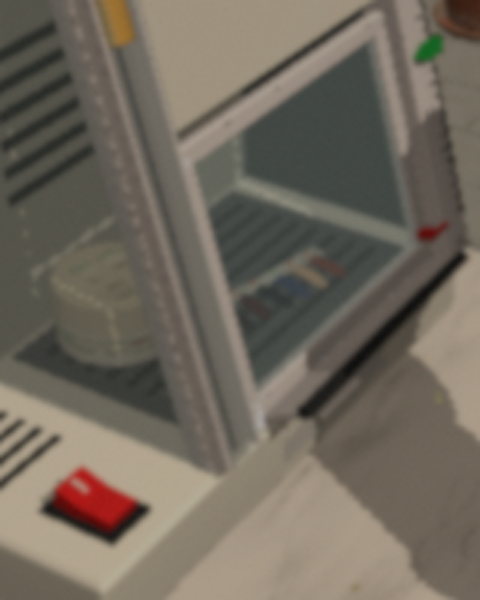

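View pics/c_top.png

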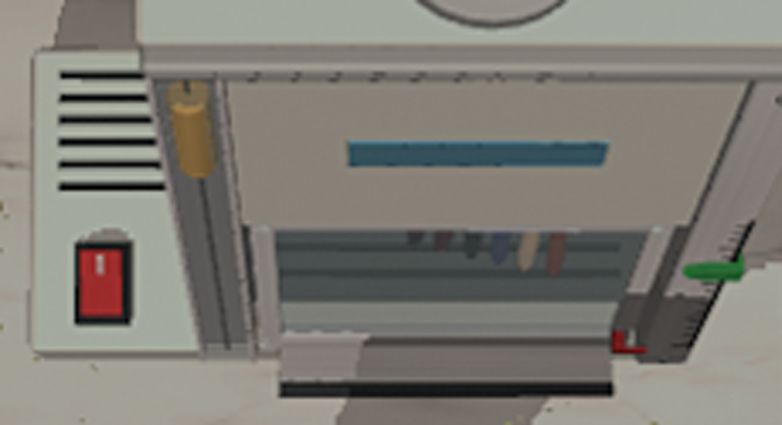

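Everything agrees on the hood: origin ≈ (0.733, -0.225), yaw ≈ 0.5°. The lip edge is at x ≈ 0.583, z 0.09, and the rocker pivot at (0.657, 0.002). I'll close the gripper and hover above the far end of the rocker.

```bash
python3 - <<'E'
from h import *
print(np.round(arm.get_state()["eef_rot"],2))
arm.gripper_to(0.0,20)
s=arm.get_state();R0=np.array(s["eef_rot"])
yy=np.sign(R0[1,1]) or 1
best=None
for sg in(1,-1):
    R=np.array([[sg,0,0],[0,-sg,0],[0,0,-1.]])
    q=arm.inverse_kinematics([.45,0,.40],R); print(sg,q)
    if q is not None:
        d=abs(np.array(q)-s["q"]).max()
        if best is None or d<best[0]: best=(d,R)
R=best[1];np.save("R.npy",R)
arm.move_ptp([.45,0,.40],R)
arm.line_to([.676,.002,.40]);arm.line_to([.676,.002,.173+.100])
s=arm.get_state();print(s["position"],s["t"],s["finger_gap"],s["ft_force"])
a=arm.read_camera("side")[230:330,180:290];b=arm.read_camera("top")[110:235,190:300]
cv2.imwrite("pics/hover.png",np.hstack([cv2.resize(a,(396,360),interpolation=2),cv2.resize(b,(317,360),interpolation=2)]))
E
```

```text
[[ 0.9   0.43 -0.  ]
 [ 0.43 -0.9   0.  ]
 [-0.   -0.   -1.  ]]
1 [ 27.60653307   1.93975869 -32.09685108 103.56153061   1.06792941
  74.79754224 -94.75561059]
-1 [ 35.74128221   2.47361092 -40.47365884 103.28790966   1.66325639
  74.83600796  84.85880225]
[0.67638053 0.00215376 0.27429229] 5.75 -0.00021206960415647892 [ 0.22869746 -0.60790686  0.48071782]
```

View pics/hover.png

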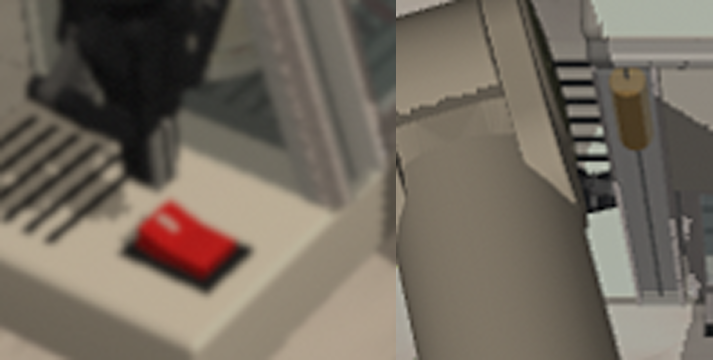

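The side crop shows the closed fingertips at about (160,185), just above the white bar of the rocker. I'll press down now.

```bash
python3 - <<'E'
from h import *
print("tip proj",proj("side",[[.676,.002,.1]]),"seen ~(224,281)")
hit=arm.line_to([.676,.002,.173+.060],v=.03,max_force=18)
s=arm.get_state();print(hit,s["position"],s["ft_force"])
arm.pause(.2)
arm.line_to([.676,.002,.32],v=.15);arm.line_to([.45,.002,.34])
a=arm.read_camera("side")[230:330,180:290]
cv2.imwrite("pics/pressed.png",cv2.resize(a,(440,400),interpolation=2));print(arm.get_state()["t"])
E
```

```text
tip proj [[222.26125919 279.81345677]] seen ~(224,281)
True [0.67699131 0.00202636 0.24480215] [-2.37562031 -0.16279246  7.14630287]
9.375
```

View pics/pressed.png

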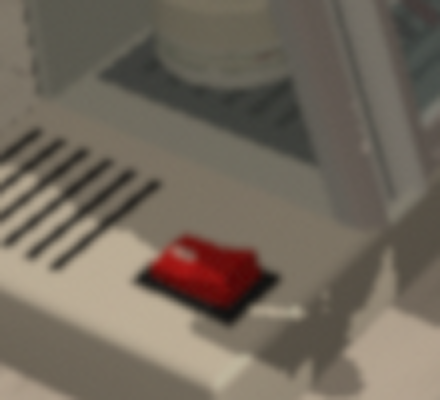

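The rocker has tipped: its far end is down and its near end is up. The fingertips stopped about 12 mm above the plinth, so I'll press once more, slightly farther out, to make sure it is right down.

```bash
python3 - <<'E'
from h import *
arm.line_to([.681,.002,.28],v=.2)
hit=arm.line_to([.681,.002,.173+.056],v=.04,max_force=30)
s=arm.get_state();print(hit,s["position"],s["ft_force"])
arm.pause(.2)
s=arm.get_state();print(s["position"],s["ft_force"])
arm.line_to([.681,.002,.30],v=.15);arm.line_to([.45,.002,.34],v=.25)
a=arm.read_camera("side")[230:330,180:290]
cv2.imwrite("pics/pressed2.png",cv2.resize(a,(440,400),interpolation=2));print(arm.get_state()["t"])
c=np.cos(np.pi/4)
for sg in(1,-1):
    # tool z=(c,0,-c), y=(0,-sg,0)
    z=np.array([c,0,-c]);y=np.array([0,-sg,0.]);R=np.c_[np.cross(y,z),y,z]
    tip=np.array([.576,-.225,.061]);print(sg,arm.inverse_kinematics(tip-.173*z,R),arm.inverse_kinematics(tip-.173*z+np.array([.26,0,.97])*.16,R))
E
```

```text
True [0.68091974 0.00206916 0.24447959] [-4.28034404 -0.67041864 10.34111191]
[0.6809018  0.00207904 0.2444296 ] [-4.51280196 -0.47381002 11.78879308]
13.4833
1 [ 83.76426131  28.8422969  -60.02744174 126.70374652 172.202767
   1.0984864  133.83808324] [ 50.23775066   5.01637224 -23.66586242 116.04831159 -44.68262727
  24.55162047 -27.08509715]
-1 [ 92.38749357  38.71113327 -72.31129215 126.52596455  95.63821925
  10.69892626  36.28340748] [ 49.16879055   4.94023831 -22.54866702 116.08965262 -44.92636014
  24.61490026 153.09439681]
```

View pics/pressed2.png

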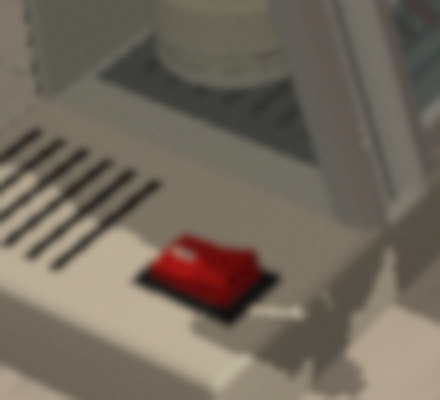

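The rocker is unchanged and bottomed out at the same height under more force, so it is right down and on. Next I'll choose a comfortable tilt for lifting the sash.

```bash
cat >> h.py <<'E'
def tool(t,a,sg):
    t,a=np.radians([t,a]);z=np.array([np.sin(t)*np.cos(a),np.sin(t)*np.sin(a),-np.cos(t)]);y=sg*np.array([-np.sin(a),np.cos(a),0])
    return np.c_[np.cross(y,z),y,z]
UP=np.array([np.sin(np.radians(15)),0,np.cos(np.radians(15))])
E_=np.array([.583,-.225,.09])
def start_tip(R,clear=.010,over=.016):
    z=R[:,2];n=np.array([z[2],0,-z[0]]);n/=np.linalg.norm(n)  # perpendicular, pointing down/out
    return E_+n*(.016+clear)+z*over
E
python3 - <<'E'
from h import *
lo=np.array([-169.22,-14.56,-87.37,10.42,-82.24,.94,-172.7]);hi=np.array([169.22,117.87,89.26,133.3,262.24,117.77,172.7])
q0=np.array(arm.get_state()["q"]);out=[]
for t in(30,35,40):
  for a in(-25,-15,-8,0,8):
    for sg in(1,-1):
      R=tool(t,a,sg);s=start_tip(R)-.173*R[:,2]
      Q=[arm.inverse_kinematics(p,R) for p in(s+[-.08,0,.06],s,s+.07*UP,s+.15*UP)]
      if any(q is None for q in Q):continue
      Q=np.array(Q);m=np.minimum(Q-lo,hi-Q).min();out.append((t,a,sg,round(m,1),round(abs(np.diff(Q,axis=0)).max()),round(abs(Q[0]-q0).max())))
out.sort(key=lambda r:r[4]);print(*out[:14],sep="\n")
for t in(30,40):R=tool(t,0,1);print(start_tip(R))
E
```

```text
(30, 8, -1, np.float64(11.0), 13, 106)
(35, 8, -1, np.float64(7.9), 14, 93)
(30, 8, 1, np.float64(11.0), 15, 74)
(30, 0, -1, np.float64(9.0), 16, 119)
(35, 0, -1, np.float64(5.6), 16, 104)
(40, 8, -1, np.float64(5.1), 18, 79)
(30, 0, 1, np.float64(9.0), 21, 61)
(35, 8, 1, np.float64(3.0), 22, 88)
(35, 0, 1, np.float64(5.2), 25, 76)
(40, 0, -1, np.float64(2.3), 26, 86)
(30, -8, 1, np.float64(7.6), 28, 45)
(30, -15, 1, np.float64(6.9), 32, 42)
(30, -25, 1, np.float64(6.6), 33, 43)
(40, 0, 1, np.float64(3.7), 36, 82)
[ 0.56848334 -0.225       0.06314359]
[ 0.57336745 -0.225       0.06103081]
```

```bash
python3 - <<'E'
from h import *
P,eP=tri((347.5,206),(403.5,212.5));M,eM=tri((339.5,147.5),(416.5,190))
print("tips",P,eP,M,eM,"setting",UP@(M-P))
R=tool(35,0,-1);s=start_tip(R)-.173*R[:,2]
arm.move_ptp(s+[-.08,0,.06],R);arm.line_to(s,v=.12)
arm.pause(.1);st=arm.get_state();print(st["t"],np.array(st["position"])-s,st["ft_force"])
p0=np.array(st["position"])
for d in(.006,.010,.013,.016,.020,.03,.05,.08,.10):
    hit=arm.line_to(s+UP*d,v=.04,max_force=14)
    st=arm.get_state();print(d,hit,round(UP@(np.array(st["position"])-s),4),np.round(st["ft_force"],1))
    if hit:break
print(st["t"])
a=arm.read_camera("side")[100:330,180:400];b=arm.read_camera("top")[110:260,215:445]
cv2.imwrite("pics/lift.png",np.hstack([cv2.resize(a,(383,400),interpolation=2),cv2.resize(b,(400,400*150//230),interpolation=2) if 0 else cv2.resize(b,(417,400),interpolation=2)]))
E
```

```text
tips [ 0.61367253 -0.34950418  0.09133892] 0.002425327130538883 [ 0.64258757 -0.35334903  0.22236801] 0.0013498332233926524 setting 0.13404814777043447
16.1667 [-0.00033326 -0.0002871   0.00049336] [-0.72104392  1.11781084  0.1714278 ]
0.006 False 0.0068 [-0.3 -0.7 -0. ]
0.01 False 0.0104 [ 0.3 -0.   0.7]
0.013 False 0.0132 [ 0.4 -0.1 -0.6]
0.016 False 0.0162 [ 0.2 -0.2  0.7]
0.02 False 0.0204 [ 0.5 -0.9  0. ]
0.03 False 0.0305 [ 1.5  0.1 -0. ]
0.05 False 0.0501 [-1.1 -0.3 -0.5]
0.08 False 0.0797 [-0.1 -0.2 -0.1]
0.1 False 0.1 [-0.2  0.4  0.8]
20.0667
```

View pics/lift.png

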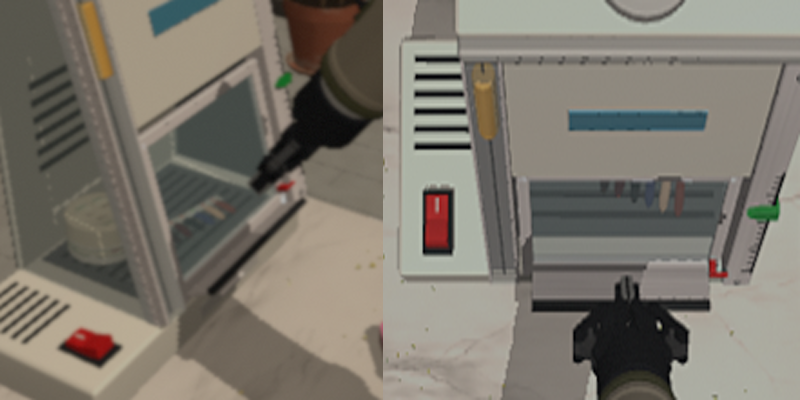

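The fingertips slid past in front of the lip and now sit above it. In the pictures the lip, pointer and window are where they were and the rocker is still on. The tip recedes along its own axis as it rises, so it needs more overlap. I'll back out and go in deeper.

```bash
cat > lift.py <<'E'
from h import *
def tips(n,I=None):
    I=arm.read_camera(n) if I is None else I
    h=cv2.cvtColor(I,cv2.COLOR_BGR2HSV).astype(int);H=h[...,0];ok=(h[...,1]>120)&(h[...,2]>60)
    x0,y0,x1,y1=(325,130,360,215) if n=="side" else (392,165,445,222)
    r={}
    for k,m in(("red",ok&((H>171)|(H<9))),("green",ok&(H>44)&(H<81))):
        v,u=np.nonzero(m[y0:y1,x0:x1])
        r[k]=(len(u),np.round([u.mean()+x0,v.mean()+y0],1)) if len(u) else None
    return r
E
python3 - <<'E'
from lift import *
R=tool(35,0,-1);s=start_tip(R,.010,.035)-.173*R[:,2]
p=np.array(arm.get_state()["position"])
arm.line_to(p+[-.08,0,0],v=.2);arm.line_to(s+[-.07,0,.03],v=.2);arm.line_to(s,v=.12)
arm.pause(.1);st=arm.get_state();print(st["t"],np.array(st["position"])-s,np.round(st["ft_force"],1))
for d in(.010,.02,.03,.06,.10,.125):
    hit=arm.line_to(s+UP*d,v=.05,max_force=14)
    st=arm.get_state();print(d,hit,round(UP@(np.array(st["position"])-s),4),np.round(st["ft_force"],1),tips("top")["red"])
    if hit:break
print(arm.get_state()["t"],tips("side"),tips("top"))
a=arm.read_camera("side")[100:330,180:400];b=arm.read_camera("top")[110:260,215:445]
cv2.imwrite("pics/lift2.png",np.hstack([cv2.resize(a,(383,400),interpolation=2),cv2.resize(b,(417,400),interpolation=2)]))
E
```

```text
22.1583 [-0.00054552 -0.00027642  0.00036991] [-0.4 -0.4  0.1]
0.01 False 0.0105 [-0.   0.3  0.4] (35, array([398.1, 211.2]))
0.02 False 0.0198 [-1.1  0.4  0.6] (32, array([398.2, 210.2]))
0.03 False 0.0299 [-3.7  0.9  0.1] (38, array([399. , 208.9]))
0.06 False 0.0607 [-4.   0.  -0.3] (40, array([401.3, 203.4]))
0.1 False 0.1012 [-3.1  0.4 -0.7] (46, array([404.7, 195.8]))
0.125 False 0.1264 [-4.7 -0.5  0.6] (48, array([406.5, 190.7]))
25.8583 {'red': (33, array([333.4, 159.7])), 'green': (2, array([340.5, 146. ]))} {'red': (48, array([406.5, 190.7])), 'green': (71, array([424.9, 189.3]))}
```

View pics/lift2.png

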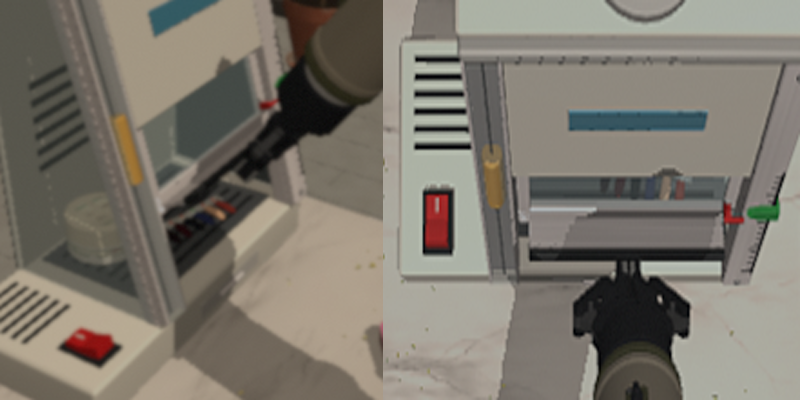

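The sash is rising cleanly. In the top crop the pointer tip is at about (741,213), near the marker tip at (748,212). In the side view the pointer is still about 14 px below the marker. I'll work out the remaining travel.

```bash
python3 - <<'E'
from lift import *
s=arm.read_camera("side");t=arm.read_camera("top")
s0=cv2.imread("pics/side0.png");t0=cv2.imread("pics/top0.png")
P0=tri((343.28,207.07),(398,210.85))[0]
a=tips("side",s)["red"][1];b=tips("top",t)["red"][1];P1,e=tri(a,b);print("sash by tri",UP@(P1-P0),P1-P0,e)
# side-only: sash that puts pointer centroid at observed pixel
for v in(.10,.105,.11,.115,.12):print(v,proj("side",[P0+UP*v])[0],proj("top",[P0+UP*v])[0])
A=s[130:180,315:365];B=s0[130:180,315:365];C=t[170:210,390:440]
f=lambda x:cv2.resize(x,(260,260 if x.shape[0]==50 else 208),interpolation=cv2.INTER_CUBIC)
C=cv2.copyMakeBorder(f(C),0,52,0,0,0)
cv2.imwrite("pics/tips.png",np.hstack([f(A),f(B),C]))
E
```

```text
sash by tri 0.10997912712269191 [ 0.02837708 -0.00021601  0.10625516] 0.0036051538388544428
0.1 [335.18650995 164.29522925] [405.16435973 191.86543006]
0.105 [334.72909873 162.05963733] [405.57169599 190.86054274]
0.11 [334.26975072 159.81474147] [405.98263564 189.84672111]
0.115 [333.80845499 157.5604904 ] [406.39722635 188.82384639]
0.12 [333.34520056 155.29683253] [406.81551662 187.79179767]
```

View pics/tips.png

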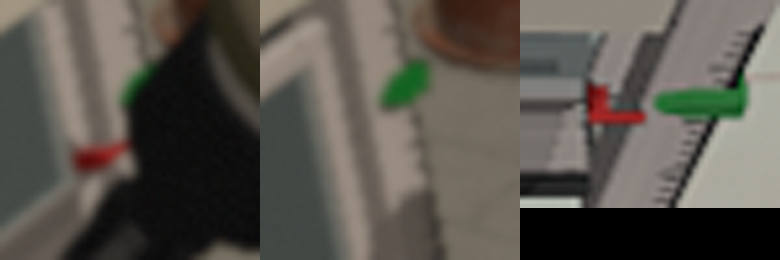

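```bash
python3 - <<'E'
from lift import *
P,e=tri((340,158.5),(413.3,192.4));M,f=tri((338.6,149.6),(416.3,189.6))
print(P,e,M,f,UP@(M-P),"y dir side",np.diff(proj("side",[P,P+[0,-.02,0]]),axis=0))
E
```

```text
[ 0.64061952 -0.35198074  0.19832739] 0.0005714520484900563 [ 0.64449323 -0.35391255  0.21684809] 0.0019058190318829702 0.018892217508544962 y dir side [[ 4.58823752 -3.5437107 ]]
```

```bash
python3 - <<'E'
from lift import *
R=tool(35,0,-1);s=start_tip(R,.010,.035)-.173*R[:,2]
print(arm.line_to(s+UP*.142,v=.03,max_force=14));st=arm.get_state();print(UP@(np.array(st["position"])-s),st["ft_force"])
arm.pause(.2)
# back down along slope, then away
arm.line_to(s+UP*.12,v=.05);arm.line_to(s+UP*.12+[-.10,0,-.01],v=.15);p=s+UP*.12+[-.10,0,-.01]
arm.line_to(p+[0,.05,.02],v=.2)
a=arm.read_camera("side");b=arm.read_camera("top");print(arm.get_state()["t"],tips("side",a),tips("top",b))
A=a[125:175,315:365];C=b[165:205,390:440]
cv2.imwrite("pics/fin.png",np.hstack([cv2.resize(A,(400,400),interpolation=2),cv2.copyMakeBorder(cv2.resize(C,(400,320),interpolation=2),0,80,0,0,0)]))
E
```

```text
False
0.1423700095741628 [-5.85235178  0.45666547 -0.58557922]
29.0 {'red': (45, array([337.1, 148.4])), 'green': (40, array([342.9, 145.8]))} {'red': (48, array([407.8, 187.7])), 'green': (70, array([424.9, 189.3]))}
```

View pics/fin.png

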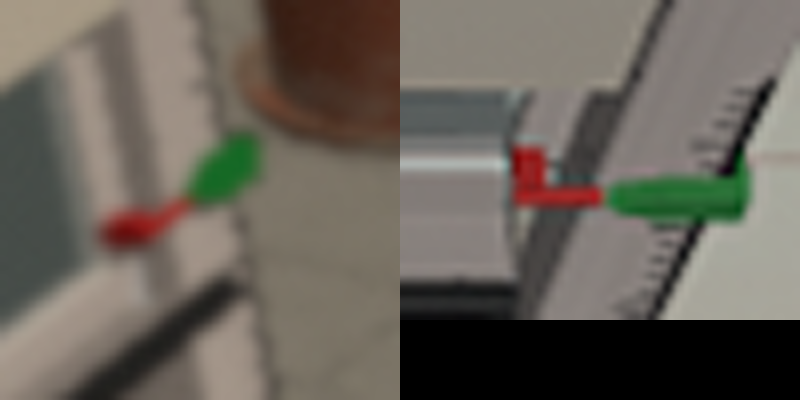

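In both views the red pointer tip, at (190,203) in the side crop and (604,196) in the top crop, meets the green marker tip. They are level, so I'll retreat further and hand in.

```bash
python3 - <<'E'
from lift import *
p=np.array(arm.get_state()["position"])
try: arm.line_to(p+[-.04,.0,.10],v=.15)
except arm.Unreachable: arm.line_to(p+[0,0,.08],v=.15)
arm.pause(.3);print(arm.get_state()["t"],tips("side"),arm.get_state()["ft_force"]);print(arm.hand_in())
E
```

```text
29.9833 {'red': (46, array([337.2, 148.4])), 'green': (40, array([342.9, 145.8]))} [-0.54095141  0.31042026 -0.85498688]
the job is handed in; nothing more can be done
None
```

The job is handed in at about 30 s, no verdict returned: the rocker was pressed right down first, then the sash was pushed up from under its lip until its pointer met the green marker in both camera views, and the arm finished clear of the cabinet.

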